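# Index the spatter shutter and load the tube mandrel

## Robot

A 7-joint arm with a two-finger parallel gripper is mounted at the origin on the work surface. World frame = base frame: x ahead of the robot, y to its left, z up, the work surface at z = 0. Lengths are in mm, angles in rad, forces in N, time in s.
With the tool pointing down it reaches from about 425 to 825 mm from the base axis. Payload 3.6 kg.
Tool frame: the origin (TCP) lies midway between the tips of the shut fingers; the grasp point (between the pads) lies 19 mm behind it (hold_point_z is the distance from the TCP to the grasp point, in mm); z points along the fingers, y is the line along which they close (so a half turn about z gives the same grasp; the last joint's range is limited). The gripper opens to 85 mm and grips with 20 to 120 N. Pads are 22 mm wide; open, the fingers measure 114 mm over their backs; the gripper's body (76 mm by 85 mm) begins 54 mm behind the grasp point. The pads swing forward as they close: fully open they stand 13 mm farther back than shut.
Start: joints at [-1.196, 0.615, -0.013, 1.423, 0.008, 1.103, -0.04], TCP at [253.564, 598.469, 194.497] pointing down, gripper open.
Joint ranges: [-3.12, 3.12], [-0.3, 2.06], [-1.34, 1.32], [0.26, 2.42], [-1.36, 4.5], [0.01, 1.98], [-2.84, 2.84]. Speed limits (rad/s): [2.79, 2.79, 3.14, 3.14, 3.14, 3.14, 3.14].

## Interface

Orientations are given as a unit quaternion [x, y, z, w].
In Python, from plant import * gives the robot as it stands. The module is installed in compiled form; this text tells all that it offers.
- The arm moves only by the tool send_rows, never from a script. Its argument "increments" is a list of rows, each a list of 5 numbers: the shift along the world's x, y, z in cm, then the turn about the world's z in degrees, then the opening, from -1 (shut) to 1 (fully open). In form: [[x, y, z, turn, fingers], ...]. A call has 1 to 8 rows; each row shifts and turns the commanded pose from where the row before left it; what a row does not reach is not made up. A row lasts 1/12 s, in which the tool goes at most 41.7 mm and 7.16 degrees, less where a joint would pass 70% of its speed; a pose out of reach is approached as far as the arm can. A call with a gripper value outside its range is refused whole. The fingers move at their own pace and stop on an object; "newtons" is the grip in N (left out, the last holds). Time passes only in rows, so rows that do not move let the fingers close. It gives the time, the measured TCP pose, the force, the opening and the grip force at its end, in the units of the state.
- observe(): the state, without advancing time (a new reading comes with each control period).
- grab_frame(name): name is "side" or "top" or "wrist"; returns a dict with "pixels" (400x640x3 uint8, blue, green, red), "K" (3x3 intrinsics, pixels), "D" ([k1, k2, p1, p2, k3] as OpenCV has them; the pictures are not rectified), "R" (3x3) and "t" (3): a world point X has camera coordinates R X + t. Camera axes: x right, y down, z forward; pixel columns grow to the right and rows downward; lengths in mm; the calibration is good to about 2 mm. A picture is of the moment at which its call begins. There is no depth.
- hand_in(): hands the job in; it is judged then, once.
The state is a dict: "time": time; "joints": joint angles; "dq": joint speeds; "joint_torque": joint torques, N m; "position": TCP position; "tcp_rot": TCP orientation; "contact_force": force on the tool from outside, world axes, zero at the start; "wrist_torque": the same for the moment, N m; "width": finger opening in mm; "grip_force": force on a finger pad.
Only numpy, scipy, OpenCV 4.12 (cv2) and the standard library are available. Lean on these libraries where they do the work, as an engineer would, in place of code of your own. Each camera call takes 0.05 s, during which the arm holds its last target. There are 200 camera calls.

## Task

On the welding fixture, slide the spatter shutter by its upright handle to the next index stop, until it clicks in, in the direction that uncovers the slim mandrel and keeps the stout one covered the whole time. Then take the thin-walled tube from the stock standing on the bench, lower it in the grip (do not drop it) over the slim mandrel until it rests fully home and upright on the foot, and let go. Leave the shutter clicked in, do not disturb the two other pieces of stock, and keep clear of the torch rest.

Things in the scene. Friction and masses are not known exactly. Their poses are not given: they have to be found in the camera images.
- fixture: Fixed welding fixture: base plate 140 x 340 x 10 mm, two dark rails on end posts. Origin: centre of the underside, on the bench; y along the rails (shutter travel), x across, z up. Rails at x = -58 and +58 mm, 16 mm wide, tops at z = 96 mm; open between and below. On the rail at -x stand five pairs of 10 mm index pins, tops at z = 114 mm, making stops 54 mm apart.
- shutter (a joint): Shutter travel along the fixture's +y, m. Index stops at -0.108, -0.054, 0, 0.054, 0.108; it starts in stop 0 (within 2 mm). A spring plunger rides over the pins: leaving or entering a stop takes up to about 15 N (over the 15 mm either side), elsewhere drag is about 2 N and it stays where left. Released within about 5 mm of a stop it is drawn in.
- shutter_mid (a point): Centre of the shutter's upper face, 100 mm above the bench. The shutter is a plain aluminium plate 108 (x) x 120 (along the rails) x 4 mm lying on the rails; in the middle stop it covers both mandrels. Axes as the fixture's.
- handle_top (a point): Middle of the top edge of the shutter's handle, 150 mm above the bench: an upright dark steel tab 12 mm thick along the fixture's y, 60 mm wide along its x, 50 mm high above the plate, standing 10 mm towards +x from the plate's middle. A brass plunger block 16 mm high stands beside it, 10 mm clear on the -x side.
- slim_mandrel: Fixed shaft 28 mm thick under the shutter, 42 mm to one side of the fixture's middle along the rails; the upper 10 mm taper to 12 mm. Its foot, a flat bar 190 (fixture x) x 50 x 8 mm, juts out beyond both rails, seen from above. Origin: centre of the foot's underside, 10 mm above the bench; shaft top 75 mm above the origin. In the proper stop the shutter's middle is 96 mm from the shaft axis.
- stout_mandrel: Stout upright shaft, 38 mm diameter, same height, on a round foot 68 mm across and 8 mm thick, hidden under the shutter; it stands 42 mm on the other side of the fixture's middle. Too thick for the thin-walled tube. Origin: centre of the foot's underside.
- thin_tube: Thin-walled steel tube standing upright on the bench: 42 mm outside, 32 mm bore, 150 mm long, 0.45 to 0.8 kg. Origin: centre of its lower end; z along the tube.
- thick_tube: Look-alike standing on the bench: steel tube 42 mm outside, only 20 mm bore, 150 mm long, 1.2 kg. Leave alone. Origin: centre of its lower end.
- solid_bar: Look-alike standing on the bench: solid steel bar 42 mm across, 130 mm long, 1.4 kg. Leave alone. Origin: centre of its lower end.
- torch_rest: Torch rest between the stock and the fixture, fixed: a steel post 18 mm thick and 327 mm tall with a small fork (44 mm wide along its x) on top, on a round foot 64 mm across. Origin: centre of the foot, on the bench. Do not touch it.
There are look-alikes about, which are no part of the job. What is shaped like the thin_tube but pink is not meant.

How it is judged (in metres and radians):
On the way, in this order (a step that is already met when the one before it is completed fails the run):
1. the shutter is clicked into the next stop, clear of the slim mandrel and still over the stout one, with the handle let go (horizontal distance between shutter_mid and slim_mandrel between 0.092 and 0.1 m and contact force between the fingers and shutter below 0.3 N), for 0.2 s.
2. the thin-walled tube is over the slim mandrel and has been lowered, still gripped, to within 12 mm of its foot (horizontal distance between thin_tube and slim_mandrel below 0.006 m and angle between thin_tube's own z axis and vertical below 0.07 rad and z of thin_tube in the frame of slim_mandrel below 0.02 m and contact force between the fingers and thin_tube above 0.5 N).
At the end, for the whole second after the job is handed in: The shutter is in the next stop (its middle 92 to 100 mm from the slim mandrel's axis); the thin-walled tube stands on the slim mandrel's foot (lower end within 3 mm of the foot's upper face), axis within 6 mm, tilted less than 4 degrees, at rest (horizontal distance between shutter_mid and slim_mandrel between 0.092 and 0.1 m and horizontal distance between thin_tube and slim_mandrel below 0.006 m and angle between thin_tube's own z axis and vertical below 0.07 rad and z of thin_tube in the frame of slim_mandrel below 0.011 m and linear speed of thin_tube below 0.02 m/s); the robot touches nothing.
It fails at once if the shutter uncovers the stout mandrel (slid the wrong way, or on to the stop beyond) (horizontal distance between shutter_mid and stout_mandrel above 0.064 m).
It fails at once if a look-alike piece of stock is shifted by more than 25 mm or tipped over (distance of any of thick_tube, solid_bar from where it was at the start of the episode above 0.025 m or angle between any of thick_tube, solid_bar's own z axis and vertical above 0.4 rad).
It fails at once if the torch rest is struck (more than 5 N) (contact force between torch_rest and anything else above 5 N).
It also fails if it takes over 58 s, if anything falls off the work surface, if the arm or the gripper's body presses on something with over 40 N, if the wrist force passes 120 N, or if a joint passes its speed limit or range.

## Working session

There is one attempt and no reset: what is moved stays moved. The work goes in short steps, Python scripts to look and compute and a tool call to move; the robot and the scene stay as the last step left them, time stands still between calls to the robot, and variables do not carry over. Pictures are saved under pics/ and viewed, at most 10 in all, crops included, and the job is handed in when it is done.

Besides the shell and the picture viewer there is one more tool, called after "Emit:" as name(argument=value, ...), one argument or row to a line, values as JSON. send_rows: Moves the arm, as the interface text tells. Its arguments: {"type":"object","properties":{"increments":{"type":"array","items":{"type":"array","items":{"type":"number"}}},"newtons":{"type":"number"}},"required":["increments"]}

```bash
mkdir -p pics; cat > h.py <<'E'
from plant import *
import numpy as np, cv2
def ray(f,uv):
    p=cv2.undistortPoints(np.array([[uv]],float),np.array(f["K"]),np.array(f["D"]))[0,0]
    R=np.array(f["R"]);t=np.array(f["t"])
    return -R.T@t, R.T@np.array([p[0],p[1],1.])
def onz(f,uv,z):
    c,d=ray(f,uv); return c+d*(z-c[2])/d[2]
def proj(f,X):
    R=np.array(f["R"]);r,_=cv2.Rodrigues(R)
    return cv2.projectPoints(np.array([X],float),r,np.array(f["t"],float),np.array(f["K"]),np.array(f["D"]))[0][0,0]
E
python3 - <<'E'
from h import *
import pickle
o=observe();print(o)
for n in("side","top"):
    f=grab_frame(n);pickle.dump(f,open(n+".pkl","wb"));cv2.imwrite(f"pics/{n}0.png",f["pixels"])
    print(n,-np.array(f["R"]).T@np.array(f["t"]))
E
```

```text
{'time': 0.0, 'joints': array([-1.19647763,  0.61589854, -0.01261573,  1.42495271,  0.00809189,
        1.10340956, -0.04043896]), 'dq': array([-1.42248763e-03, -5.81957261e-04, -2.25903654e-03, -1.05088364e-03,
       -1.15268619e-04,  2.33872242e-03,  1.80468120e-05]), 'joint_torque': array([-9.27167821e-04, -4.69222641e+01,  2.58483253e-01, -1.71032667e+01,
        9.78606666e-03,  9.70742345e-03, -4.03357348e-09]), 'position': array([253.25697954, 597.66742702, 193.33388129]), 'tcp_rot': array([ 1.99058689e-01,  9.79986696e-01, -1.28601717e-03, -2.44678544e-04]), 'contact_force': array([0.05558515, 0.00225817, 0.81398736]), 'wrist_torque': array([-0.04543572, -0.04108583,  0.046506  ]), 'grip_force': 0.0, 'width': 85.3333771700519}
side [ 293.48268783 -582.34223413  571.83221947]
top [ 442.36962245  -31.41270446 1059.00998944]
```

View pics/side0.png

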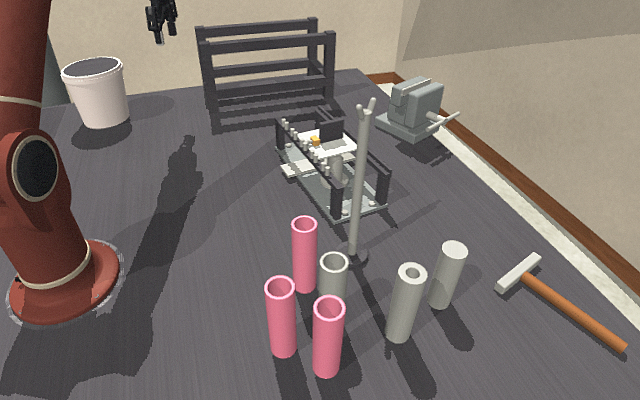

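View pics/top0.png

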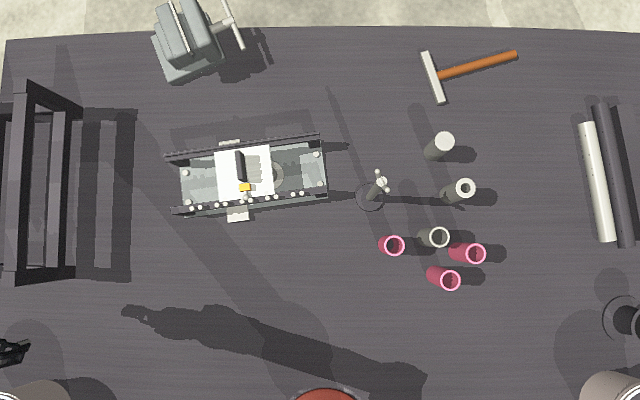

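The top view shows the fixture at (250,175). The pinned rail is on the robot's side, so fixture -x faces the robot. The slim foot bar juts out at (230,142) and (238,214), on the left (+y). The round stout foot is at (277,172), so the shutter has to go right, towards -y.

Stock candidates:
- (437,238): grey, wide bore
- (465,188): grey, narrow bore
- (444,142): solid
- (394,245), (473,253), (449,280): pink

The tube at (437,238) fits the description. I'll confirm it in a crop.

```bash
python3 - <<'E'
from h import *
import pickle
f=pickle.load(open("top.pkl","rb"));p=f["pixels"]
a=cv2.resize(p[125:225,160:340],None,fx=4.4,fy=4.4,interpolation=cv2.INTER_CUBIC)
s=pickle.load(open("side.pkl","rb"))["pixels"]
cv2.imwrite("pics/fix.png",a)
b=cv2.resize(p[125:300,370:500],None,fx=3,fy=3,interpolation=cv2.INTER_CUBIC)
c=cv2.resize(s[205:380,260:400],None,fx=2.8,fy=2.8)
c=cv2.copyMakeBorder(c,0,b.shape[0]-c.shape[0],0,0,cv2.BORDER_CONSTANT)
cv2.imwrite("pics/stock.png",np.hstack([b,c]))
for n,uv,z in[("thin",(437,238),150),("thick",(465.5,188),150),("solid",(444.5,141),130),("pinkA",(394,245),150),("pinkB",(473,253),150),("pinkC",(449,280),150),("torch",(370,196),0),("foot+x",(230,142),18),("foot-x",(238,214),18)]: print(n,onz(f,uv,z).round())
E
```

```text
thin [ 441. -225.  150.]
thick [ 541. -284.  150.]
solid [ 640. -248.  130.]
pinkA [ 428. -140.  150.]
pinkB [ 412. -297.  150.]
pinkC [ 359. -248.  150.]
torch [ 538. -104.    0.]
foot+x [662. 222.  18.]
foot-x [494. 199.  18.]
```

View pics/fix.png

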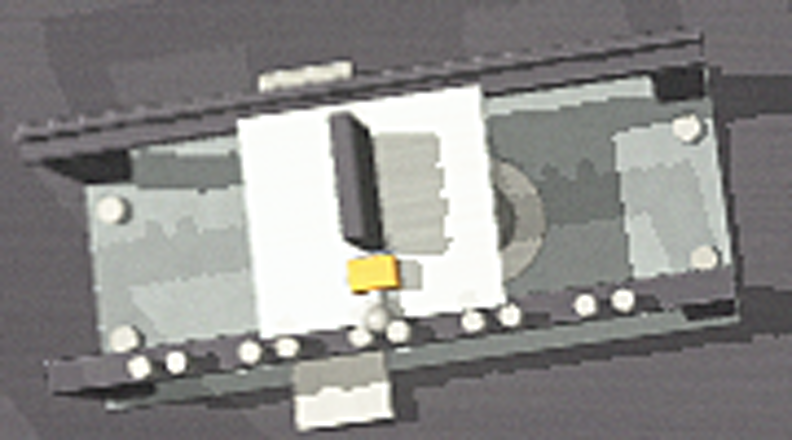

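View pics/stock.png

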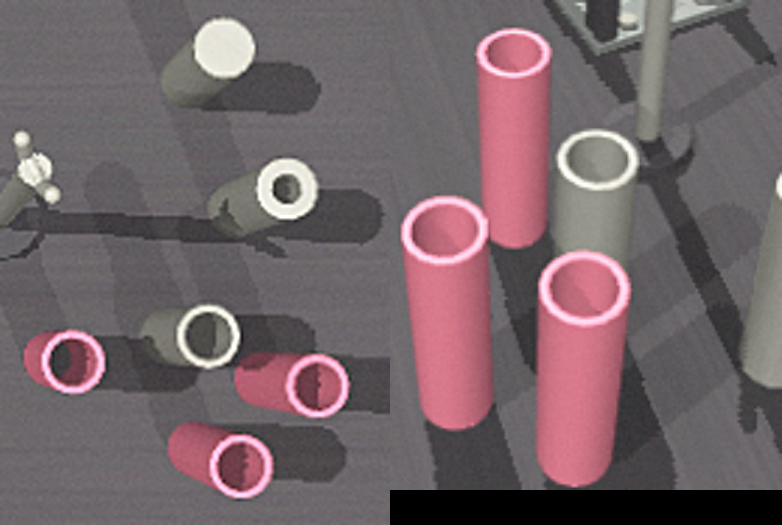

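Crop findings:
- **Tube:** the grey thin-ringed tube at crop (208,335), top-image pixel (437,238), is the thin tube. The tube with the small bore is at (465,188), the solid bar is at (444,142), and the others are pink.
- **Fixture:** the plate corners are at crop (238,120), (480,85), (507,302) and (262,338). The stout foot shows on the right.

Next I'll measure precisely.

```bash
python3 - <<'E'
from h import *
import pickle
f=pickle.load(open("top.pkl","rb"));p=f["pixels"].astype(int)
def cr(u,v): return (160+(u+.5)/4.4-.5,125+(v+.5)/4.4-.5)
C=[onz(f,cr(*c),100)[:2] for c in[(238,120),(480,85),(507,302),(262,338)]]
print("corners",np.round(C,1),"mid",np.mean(C,0), [np.linalg.norm(C[i]-C[i-1]).round(1) for i in range(4)])
q=p.min(2)
m=np.zeros(q.shape,np.uint8);m[140:205,205:285]=(q[140:205,205:285]>225)*255
n,l,st,ce=cv2.connectedComponentsWithStats(m);k=1+st[1:,4].argmax()
h=cv2.convexHull(np.argwhere(l==k)[:,::-1].astype(np.int32))
W=np.array([onz(f,x[0],100)[:2] for x in h.astype(float)],np.float32)
print("rect",cv2.minAreaRect(W))
# yaw from rail pins (z=114)
P=np.array([onz(f,cr(*c),114)[:2] for c in[(139,366),(177,362),(250,351),(287,346),(361,335),(399,331),(473,320),(510,315),(586,305),(623,300)]])
d=P[0]-P[-1];print("pins",P.mean(0),d,np.degrees(np.arctan2(-d[0],d[1])),np.linalg.norm(d))
# foot ends z=18
for c in[(306,76),(345,392)]: print("foot",onz(f,cr(*c),18))
for c in [(297,397),(392,382),(297,430),(394,419),(258,73),(350,63)]: print(onz(f,cr(*c),18).round(1))
# handle top corners
for c in [(331,113),(352,113),(345,240),(366,249)]: print("h",onz(f,cr(*c),150).round(1))
# ring centre of thin tube
for nm,x0,y0 in(("thin",437,238),("thick",465,188)):
    m=np.zeros(q.shape,np.uint8);s=np.s_[y0-16:y0+17,x0-16:x0+17];m[s]=(q[s]>170)*255
    n,l,st,ce=cv2.connectedComponentsWithStats(m);k=1+st[1:,4].argmax()
    pts=cv2.convexHull(np.argwhere(l==k)[:,::-1].astype(np.int32));(c,r)=cv2.minEnclosingCircle(pts);e=cv2.fitEllipse(pts)
    print(nm,c,r,e,onz(f,e[0],150))
E
```

```text
corners [[623.3 236.8]
 [639.8 118. ]
 [534.3 103.3]
 [516.7 222.1]] mid [578.52155023 170.07005219] [np.float64(107.6), np.float64(119.9), np.float64(106.6), np.float64(120.1)]
rect ((578.2320556640625, 171.1824493408203), (107.68374633789062, 119.61748504638672), 7.8305182456970215)
pins [518.01321642 161.88213458] [-31.845116   231.62795296] 7.82817156948809 233.8068005949007
foot [662.14767089 223.74882165  18.        ]
foot [494.93640352 199.19701168  18.        ]
[492.2 224.5  18. ]
[500.2 174.5  18. ]
[475.  224.2  18. ]
[481.  173.1  18. ]
[664.  249.7  18. ]
[669.  200.3  18. ]
h [616.9 179.2 150. ]
h [616.8 169.4 150. ]
h [557.9 171.3 150. ]
h [553.7 161.5 150. ]
thin (438.8941955566406, 236.74481201171875) 10.267958641052246 ((438.9618225097656, 236.71746826171875), (20.241918563842773, 20.318092346191406), 136.65447998046875) [ 443.88540074 -229.32847508  150.        ]
thick (465.31817626953125, 187.5) 10.062917709350586 ((465.19036865234375, 187.54470825195312), (19.62993621826172, 20.012205123901367), 167.3021697998047) [ 541.57347092 -283.35327706  150.        ]
```

The plate centre is about (578,170.5) and fixture y points 97.8° in world, so the slim mandrel is near (572.5,212) and the handle near (587.5,171.3). The tool's y axis is now at 67.1°, so I need to turn +30.7°.

Emit:
send_rows(
  increments=[
    [2.087, -2.67, 1, 1.92, 1],
    [2.087, -2.67, 1, 1.92, 1],
    [2.087, -2.67, 1, 1.92, 1],
    [2.087, -2.67, 0.5, 1.92, 1],
    [2.087, -2.67, 0, 1.92, 1],
    [2.087, -2.67, 0, 1.92, 1],
    [2.087, -2.67, 0, 1.92, 1],
    [2.087, -2.67, 0, 1.92, 1],
  ],
  newtons=40,
)

```text
time: 0.77
position: [421.1, 383.1, 229.2]
tcp_rot: [0.065, 0.998, -0.0, -0.0]
contact_force: [-0.3, 0.0, 0.5]
width: 85.4
grip_force: 0.0
```

Emit:
send_rows(
  increments=[
    [2.087, -2.67, 0, 1.92, 1],
    [2.087, -2.67, 0, 1.92, 1],
    [2.087, -2.67, 0, 1.92, 1],
    [2.087, -2.67, 0, 1.92, 1],
    [2.087, -2.67, 0, 1.92, 1],
    [2.087, -2.67, 0, 1.92, 1],
    [2.087, -2.67, 0, 1.92, 0.5],
    [2.087, -2.67, 0, 1.92, 0.5],
  ],
)

```text
time: 1.43
position: [587.9, 169.7, 229.0]
tcp_rot: [-0.068, 0.998, -0.0, -0.001]
contact_force: [1.0, 0.8, -0.2]
width: 64.7
grip_force: 0.0
```

Emit:
send_rows(
  increments=[
    [0, 0, 0, 0, 0.3],
    [0, 0, 0, 0, 0.3],
    [0, 0, 0, 0, 0.3],
  ],
)

```text
time: 1.68
position: [586.8, 171.8, 228.9]
tcp_rot: [-0.068, 0.998, 0.0, -0.001]
contact_force: [0.6, 0.4, -0.1]
width: 55.7
grip_force: 0.0
```

```bash
python3 - <<'E'
from h import *
import pickle
o=observe();R=cv2.Rodrigues(np.zeros(3))[0]
from scipy.spatial.transform import Rotation as Ro
y=Ro.from_quat(o["tcp_rot"]).as_matrix()[:,1];print(o["position"],np.degrees(np.arctan2(y[1],y[0])),o["width"])
f=grab_frame("wrist");pickle.dump(f,open("wrist.pkl","wb"));cv2.imwrite("pics/w1.png",f["pixels"])
f=grab_frame("wrist")
for X in [(587.5,171.3,150),(578,170.5,100),(572.5,212,85)]: print(proj(f,X))
print(-f["R"].T@f["t"])
E
```

```text
[586.81017582 171.847689   228.91347223] 97.75811564972174 55.74582032123824
[321.61430527 196.90266486]
[322.40468873 173.33963264]
[362.16108227 170.44725093]
[508.56961958 162.03445849 409.22169242]
```

View pics/w1.png

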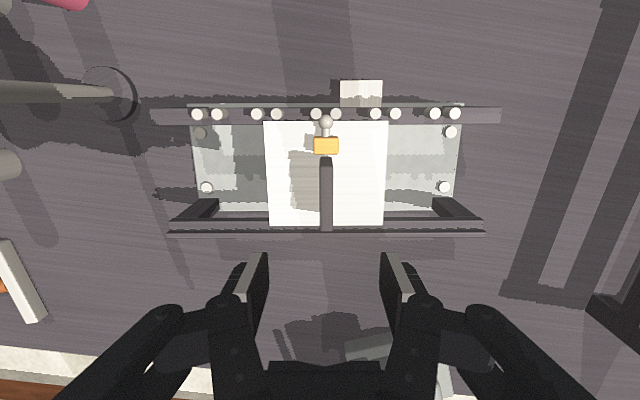

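The wrist view shows the handle at columns 320–333, rows 158–230, between the two open fingers. It sits about 3 mm further to +y_f than my estimate. The slim foot is on the right (+y), which confirms the direction. Next I descend and grip.

Emit:
send_rows(
  increments=[
    [0.0, 0.2, -2.7, 0, 0.3],
    [0, 0, -2.7, 0, 0.3],
    [0, 0, -2.7, 0, 0.3],
    [0, 0, -2.7, 0, 0.3],
    [0, 0, 0, 0, 0.3],
    [0, 0, 0, 0, -1],
    [0, 0, 0, 0, -1],
    [0, 0, 0, 0, -1],
  ],
)

```text
time: 2.45
position: [588.9, 174.4, 123.8]
tcp_rot: [-0.068, 0.998, 0.001, 0.002]
contact_force: [-0.0, -0.4, 0.8]
width: 20.0
grip_force: 0.0
```

Emit:
send_rows(
  increments=[
    [0, 0, 0, 0, -1],
    [0, 0, 0, 0, -1],
    [0, 0, 0, 0, -1],
    [0, 0, 0, 0, -1],
  ],
)

```text
time: 2.78
position: [587.8, 173.2, 122.1]
tcp_rot: [-0.068, 0.998, 0.0, 0.0]
contact_force: [-0.8, 0.3, 0.2]
width: 0.2
grip_force: 0.0
```

The fingers shut on nothing, so I'll look before moving.

```bash
python3 - <<'E'
from h import *
ims=[]
f=grab_frame("top");a=cv2.resize(f["pixels"][110:240,150:340],(760,520));cv2.imwrite("pics/t2.png",a)
f=grab_frame("wrist");cv2.imwrite("pics/w2.png",f["pixels"])
print(observe()["position"])
E
```

```text
[587.56080845 173.23342517 121.73577742]
```

View pics/w2.png

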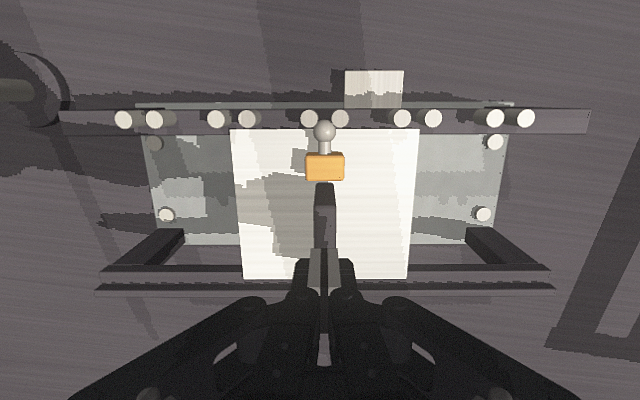

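```bash
python3 - <<'E'
from h import *
f=grab_frame("wrist");print(-f["R"].T@f["t"])
c=np.array([587.5,173]);ex=np.array([.9907,.1362]);ey=np.array([-.1362,.9907])
for a,b,z in[(-30,-6,150),(-30,6,150),(30,-6,150),(30,6,150),(-30,-6,100),(-30,6,100),(0,0,122),(-11,0,122),(-11,0,141)]: print(a,b,z,proj(f,[*(c+a*ex+b*ey),z]).round())
o=observe();print(o["width"],o["grip_force"],o["contact_force"],o["position"])
a=cv2.resize(f["pixels"][170:370,240:410],None,fx=3.5,fy=3,interpolation=cv2.INTER_CUBIC)
b=cv2.resize(cv2.imread("pics/t2.png"),(0,0),fx=.5,fy=.5)
a=a[:,:595];cv2.imwrite("pics/w2c.png",cv2.convertScaleAbs(a,alpha=2,beta=20))
E
```

```text
[509.3529369  162.74421599 301.6856799 ]
-30 -6 150 [311. 201.]
-30 6 150 [335. 201.]
30 -6 150 [313. 301.]
30 6 150 [334. 301.]
-30 -6 100 [314. 178.]
-30 6 100 [332. 178.]
0 0 122 [323. 233.]
-11 0 122 [323. 216.]
-11 0 141 [323. 228.]
-0.2374396358181025 0.0 [-0.45762188 -0.37482604  0.0868967 ] [587.52081774 173.23047242 121.59015113]
```

View pics/w2c.png

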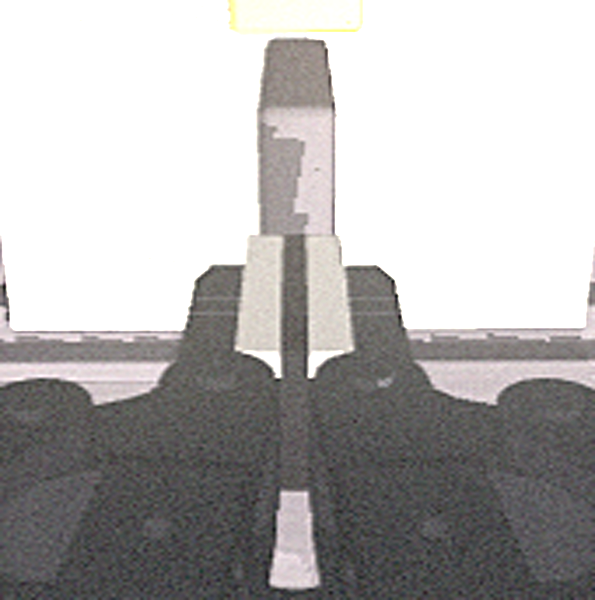

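The fingers seem to be above the handle, even though TCP z reads 122. I'll check with the side camera.

```bash
python3 - <<'E'
from h import *
f=grab_frame("side");cv2.imwrite("pics/s3raw.png",f["pixels"])
print(-f["R"].T@f["t"])
p=observe()["position"];print(p,proj(f,p),proj(f,p+[0,0,30]),proj(f,[587.5,173,150]))
a=cv2.resize(f["pixels"][20:220,250:420],None,fx=3.5,fy=3,interpolation=cv2.INTER_CUBIC)
cv2.imwrite("pics/s3.png",cv2.convertScaleAbs(a,alpha=1.5,beta=10))
E
```

```text
[ 293.48268783 -582.34223413  571.83221947]
[587.4683173  173.22775629 121.51203305] [330.34669119 131.24663475] [330.83965162 119.63710607] [330.86188989 120.27592875]
```

View pics/s3.png

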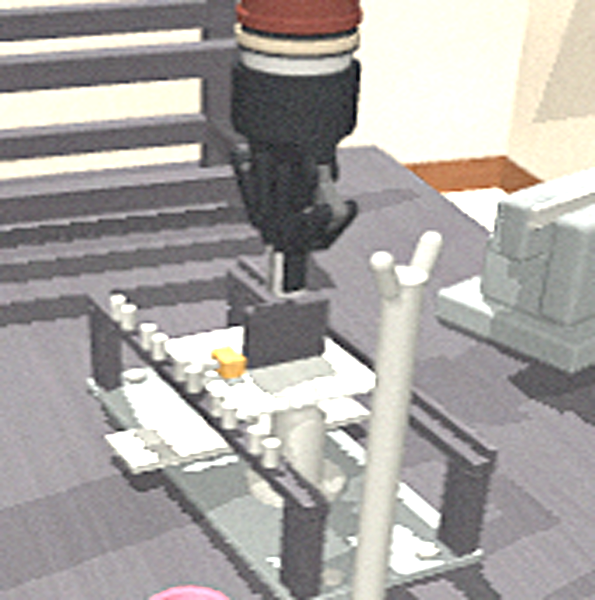

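The side crop shows the shut fingertips at crop (285,292), resting just above the handle's top edge. The tips are therefore about 30 mm higher than the reported TCP. I'll open, go 32 mm lower and close again.

Emit:
send_rows(
  increments=[
    [0, 0, 0, 0, 0.3],
    [0, 0, 0, 0, 0.3],
    [0, 0, 0, 0, 0.3],
    [0, 0, 0, 0, 0.3],
    [0, 0, 0, 0, 0.3],
    [0, 0, 0, 0, 0.3],
    [0, 0, 0, 0, 0.3],
    [0, 0, 0, 0, 0.3],
  ],
)

```text
time: 3.65
position: [587.5, 173.3, 121.5]
tcp_rot: [-0.068, 0.998, -0.0, -0.0]
contact_force: [0.0, -0.1, -0.4]
width: 55.4
grip_force: 0.0
```

Emit:
send_rows(
  increments=[
    [0, 0, -0.8, 0, 0.3],
    [0, 0, -0.8, 0, 0.3],
    [0, 0, -0.8, 0, 0.3],
    [0, 0, -0.8, 0, 0.3],
    [0, 0, 0, 0, 0.3],
    [0, 0, 0, 0, 0.3],
  ],
)

```text
time: 4.15
position: [586.9, 173.1, 88.4]
tcp_rot: [-0.068, 0.998, -0.0, -0.001]
contact_force: [0.3, 0.1, 0.1]
width: 55.7
grip_force: 0.0
```

Emit:
send_rows(
  increments=[
    [0, 0, 0, 0, -1],
    [0, 0, 0, 0, -1],
    [0, 0, 0, 0, -1],
    [0, 0, 0, 0, -1],
    [0, 0, 0, 0, -1],
    [0, 0, 0, 0, -1],
    [0, 0, 0, 0, -1],
  ],
)

```text
time: 4.73
position: [587.8, 173.7, 90.1]
tcp_rot: [-0.068, 0.998, 0.0, 0.0]
contact_force: [-0.6, 0.3, 2.7]
width: 11.4
grip_force: 40.8
```

Gripped: 11.4 mm at 41 N. Now I slide 54 mm towards fixture -y.

Emit:
send_rows(
  increments=[
    [0.123, -0.892, 0, 0, -1],
    [0.123, -0.892, 0, 0, -1],
    [0.123, -0.892, 0, 0, -1],
    [0.123, -0.892, 0, 0, -1],
    [0.123, -0.892, 0, 0, -1],
    [0.123, -0.892, 0, 0, -1],
    [0, 0, 0, 0, -1],
    [0, 0, 0, 0, -1],
  ],
)

```text
time: 5.4
position: [594.8, 123.8, 90.1]
tcp_rot: [-0.069, 0.998, 0.002, 0.001]
contact_force: [-0.2, 1.6, 3.9]
width: 11.5
grip_force: 41.5
```

```bash
python3 - <<'E'
from h import *
f=grab_frame("top")
p=f["pixels"].astype(int);q=p.min(2)
m=np.zeros(q.shape,np.uint8);m[140:205,205:320]=(q[140:205,205:320]>225)*255
# same ray on pinned plate edge: right edge of plate
n,l,st,ce=cv2.connectedComponentsWithStats(m);k=1+st[1:,4].argmax()
h=cv2.convexHull(np.argwhere(l==k)[:,::-1].astype(np.int32))
W=np.array([onz(f,x[0],100)[:2] for x in h.astype(float)],np.float32)
print(cv2.minAreaRect(W),st[k])
o=observe();print(o["position"],o["contact_force"],o["width"],o["grip_force"])
E
```

```text
((551.7164916992188, 80.99041748046875), (42.5783576965332, 48.77781295776367), 0.5521806478500366) [274 175  24  21 309]
[595.16698207 121.03248668  90.07200406] [-0.88276065 -0.48215114  4.76348176] 11.309114870724162 41.67463302612305
```

Emit:
send_rows(
  increments=[
    [0, 0, 0, 0, 0.2],
    [0, 0, 0, 0, 0.2],
    [0, 0, 0, 0, 0.2],
    [0, 0, 0, 0, 0.2],
    [0, 0, 0, 0, 0.2],
    [0, 0, 0, 0, 0.2],
  ],
)

```text
time: 5.95
position: [594.8, 119.3, 89.3]
tcp_rot: [-0.067, 0.998, -0.0, -0.0]
contact_force: [0.3, -0.8, 0.9]
width: 51.3
grip_force: 0.0
```

Emit:
send_rows(
  increments=[
    [0, 0, 3, 0, 0.3],
    [0, 0, 3, 0, 0.3],
    [0, 0, 3, 0, 0.3],
    [0, 0, 3, 0, 0.3],
    [-1.5, 0, 2, 0, 0.3],
    [-3, 0, 2, 0, 0.3],
    [-3, 0, 0, -7, 0.3],
    [-3, 0, 0, -7, 0.3],
  ],
)

```text
time: 6.62
position: [489.5, 119.8, 250.8]
tcp_rot: [0.058, 0.998, 0.001, 0.002]
contact_force: [-0.4, -0.2, 0.0]
width: 55.6
grip_force: 0.0
```

Emit:
send_rows(
  increments=[
    [-3, 0, 0, -7, 0.3],
    [-3, 0, 0, -7, 0.3],
    [0, 0, 0, -7, 0.3],
    [0, 0, 0, -7, 0.3],
  ],
)

```text
time: 6.95
position: [427.9, 119.7, 249.9]
tcp_rot: [0.297, 0.955, 0.0, -0.0]
contact_force: [1.6, -0.2, 0.0]
width: 55.6
grip_force: 0.0
```

```bash
python3 - <<'E'
from h import *
import pickle
f=grab_frame("top");p=f["pixels"];pickle.dump(f,open("top2.pkl","wb"))
a=cv2.resize(p[125:225,160:340],None,fx=4.4,fy=4.4,interpolation=cv2.INTER_CUBIC)
cv2.imwrite("pics/fix2.png",a)
for X in [(585.4,117.1,100),(572.5,212,85)]: 
    u=proj(f,X);print(u,(u-[160,125])*4.4)
print(observe()["position"])
E
```

```text
[268.71252113 169.22150402] [478.33509299 194.57461771]
[226.16687555 176.26070293] [291.1342524  225.54709289]
[428.96216406 119.79891393 249.93019114]
```

View pics/fix2.png

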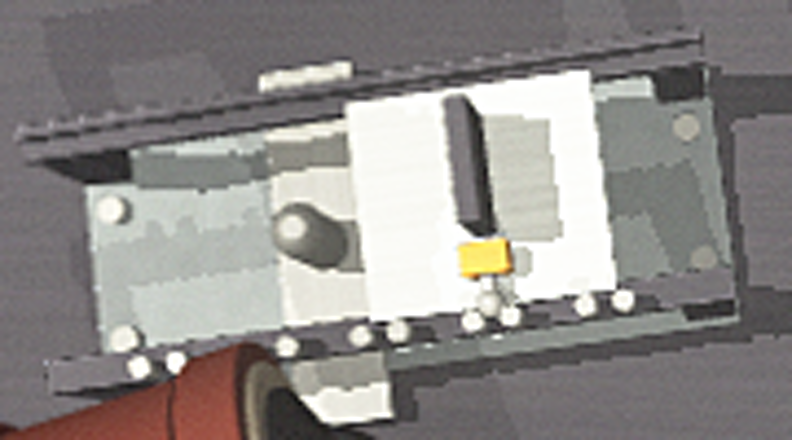

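The slim mandrel is uncovered with its tip at crop (297,230). The plate spans crop columns 347–613 as predicted, and the stout mandrel is still covered. Next I move to the tube, keeping x near 430 so I pass inside the torch rest.

Emit:
send_rows(
  increments=[
    [0, -3, 0, -6.8, 0.6],
    [0, -3, 0, -6.8, 0.6],
    [0, -3, 0, -6.8, 0.6],
    [0, -3, 0, -6.8, 0.6],
    [0, -3, 0, -6.8, 0.6],
    [0, -3, 0, -6.8, 0.6],
    [0, -3, 0, -6.8, 0.6],
    [0, -3, 0, -6.8, 0.6],
  ],
)

```text
time: 7.67
position: [429.8, -121.8, 249.6]
tcp_rot: [0.7, 0.714, 0.0, 0.0]
contact_force: [0.3, 0.1, 0.3]
width: 68.5
grip_force: 0.0
```

Emit:
send_rows(
  increments=[
    [0, -3, 0, -6.8, 0.6],
    [0, -3, 0, -6.8, 0.6],
    [0.5, -3, 0, -6.8, 0.6],
    [0.5, -1.7, 0, -6, 0.6],
    [0.5, 0, 0, 0, 0.6],
    [0, 0, 0, 0, 0.6],
  ],
)

```text
time: 8.17
position: [445.7, -227.7, 249.2]
tcp_rot: [0.843, 0.538, -0.0, 0.0]
contact_force: [0.0, 0.3, -0.5]
width: 68.5
grip_force: 0.0
```

```bash
python3 - <<'E'
from h import *
import pickle
def cr(u,v): return (160+(u+.5)/4.4-.5,125+(v+.5)/4.4-.5)
f=pickle.load(open("top2.pkl","rb"))
C=[onz(f,cr(*c),100)[:2] for c in[(347,105),(590,70),(615,290),(371,322)]]
m=onz(f,cr(297,230),85);print("plate",np.mean(C,0),"mandrel",m,np.linalg.norm(np.mean(C,0)-m[:2]))
from scipy.spatial.transform import Rotation as Ro
o=observe();y=Ro.from_quat(o["tcp_rot"]).as_matrix()[:,1];print(o["position"],np.degrees(np.arctan2(y[1],y[0])),o["width"])
f=grab_frame("wrist");cv2.imwrite("pics/w4.png",f["pixels"]);pickle.dump(f,open("w4.pkl","wb"))
print(proj(f,(444,-229,150)),-f["R"].T@f["t"])
E
```

```text
plate [585.48665907 117.02564978] mandrel [571.13197249 209.88500278  85.        ] 93.96231407416869
[ 445.68466983 -227.71850573  249.1721928 ] -24.93067878868302 68.51335963298546
[321.51333304 193.2604533 ] [ 479.95146042 -155.28807428  429.15115109]
```

View pics/w4.png

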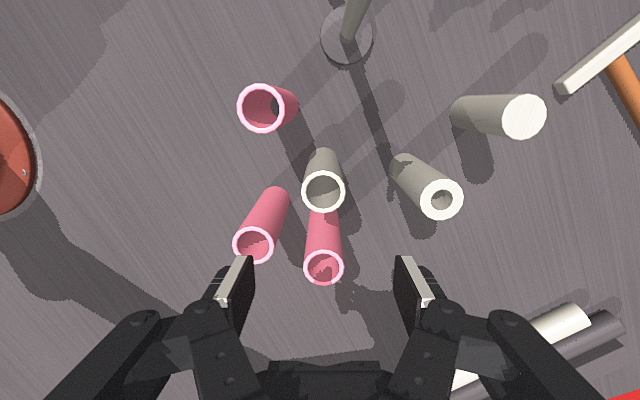

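The wrist view puts the thin tube's rim at (323.5,191.5) against a predicted (321.5,193.3), so the error is under 2 mm. It lies between the fingers, and the neighbours are clear of the closing line. The shutter-to-mandrel distance measures about 94–96 mm. Now I descend and grip.

Emit:
send_rows(
  increments=[
    [0, 0, -2.5, 0, 0.6],
    [0, 0, -2.5, 0, 0.6],
    [0, 0, -2.5, 0, 0.6],
    [0, 0, -2.5, 0, 0.6],
    [0, 0, -2.5, 0, 0.6],
    [0, 0, -2.5, 0, 0.6],
    [0, 0, -1, 0, 0.6],
    [0, 0, -1, 0, 0.6],
  ],
  newtons=60,
)

```text
time: 8.88
position: [444.7, -225.7, 78.7]
tcp_rot: [0.843, 0.538, -0.0, -0.001]
contact_force: [-0.3, 0.7, -0.4]
width: 68.6
grip_force: 0.0
```

Emit:
send_rows(
  increments=[
    [0, 0, 0, 0, 0.6],
    [0, 0, 0, 0, -1],
    [0, 0, 0, 0, -1],
    [0, 0, 0, 0, -1],
    [0, 0, 0, 0, -1],
    [0, 0, 0, 0, -1],
    [0, 0, 0, 0, -1],
    [0, 0, 0, 0, -1],
  ],
)

```text
time: 9.55
position: [445.6, -227.6, 81.0]
tcp_rot: [0.844, 0.537, 0.001, 0.001]
contact_force: [-1.5, 0.4, 6.2]
width: 40.8
grip_force: 60.5
```

Emit:
send_rows(
  increments=[
    [0, 0, 1, 0, -1],
    [0, 0, 2.5, 0, -1],
    [0, 0, 2.5, 0, -1],
    [0, 0, 2.5, 0, -1],
    [0, 0, 2.5, 0, -1],
    [0, 0, 2.5, 0, -1],
    [0, 0, 2.5, 0, -1],
    [0, 0, 2, 0, -1],
  ],
)

```text
time: 10.22
position: [443.8, -226.8, 260.8]
tcp_rot: [0.844, 0.537, -0.0, -0.0]
contact_force: [0.6, -0.9, -6.8]
width: 41.0
grip_force: 63.0
```

Emit:
send_rows(
  increments=[
    [-0.7, 1.5, 0, 0, -1],
    [-0.8, 2.5, 0, 0, -1],
    [0, 3, 0, 0, -1],
    [0, 3, 0, 2, -1],
    [0, 3, 0, 2, -1],
    [0, 3, 0, 2, -1],
    [0, 3, 0, 2, -1],
    [0, 3, 0, 2, -1],
  ],
)

```text
time: 10.88
position: [427.9, -6.0, 258.9]
tcp_rot: [0.793, 0.609, -0.001, -0.001]
contact_force: [1.0, -0.1, -6.2]
width: 41.1
grip_force: 63.0
```

Emit:
send_rows(
  increments=[
    [0, 3, 0, 2, -1],
    [0, 3, 0, 2, -1],
    [0, 3, 0, 2, -1],
    [0, 3, 0, 2, -1],
    [0, 3, 0, 2, -1],
    [0, 3, 0, 2, -1],
    [0, 2, 0, 2, -1],
    [0, 1, 0, 2, -1],
  ],
)

```text
time: 11.55
position: [428.3, 206.2, 258.8]
tcp_rot: [0.698, 0.716, -0.0, -0.001]
contact_force: [0.2, -0.2, -6.7]
width: 40.9
grip_force: 62.9
```

```bash
python3 - <<'E'
from h import *
o=observe();print(o["position"],o["contact_force"],o["width"],o["grip_force"])
E
```

```text
[428.3113519  206.2096808  258.80449053] [ 0.16125833 -0.21052285 -6.74422304] 40.867763338586606 62.928042970597744
```

Emit:
send_rows(
  increments=[
    [2, 0.2, 0, 1, -1],
    [2.5, 0.2, 0, 1, -1],
    [2.5, 0.2, 0, 1, -1],
    [2.5, 0.2, 0, 1, -1],
    [2.5, 0.03, 0, 1, -1],
    [1.5, 0, 0, 1, -1],
    [0.67, 0, 0, 0.6, -1],
    [0, 0, 0, 0, -1],
  ],
)

```text
time: 12.22
position: [572.5, 208.4, 258.3]
tcp_rot: [0.66, 0.751, -0.002, 0.001]
contact_force: [-0.9, 0.2, -8.0]
width: 40.9
grip_force: 63.2
```

Emit:
send_rows(
  increments=[
    [0, 0, -2, 0, -1],
    [0, 0, -2, 0, -1],
    [0, 0, -2, 0, -1],
    [0, 0, -1.5, 0, -1],
    [0, 0, -0.8, 0, -1],
    [0, 0, 0, 0, -1],
    [0, 0, 0, 0, -1],
    [0, 0, 0, 0, -1],
  ],
)

```text
time: 12.88
position: [572.3, 211.3, 178.0]
tcp_rot: [0.659, 0.752, 0.001, 0.001]
contact_force: [0.6, 0.6, -7.2]
width: 40.9
grip_force: 63.2
```

```bash
python3 - <<'E'
from h import *
import pickle
P=[]
for i in range(3):
    f=grab_frame("side");P.append(observe()["position"])
print(np.mean(P,0))
pickle.dump(f,open("s5.pkl","wb"));p=f["pixels"]
pr=[proj(f,(571.5,211,z)) for z in(18,75,85,94,170)];print(np.round(pr,1))
u0,v0=pr[2];g=cv2.cvtColor(p,cv2.COLOR_BGR2GRAY)
for v in range(int(v0)-14,int(v0)+16,2): print(v,' '.join(f"{x:3d}" for x in g[v,int(u0)-16:int(u0)+17]))
print(int(u0)-16)
E
```

```text
[572.3921171  211.28604732 178.03489552]
[[317.8 161.1]
 [318.2 141.6]
 [318.3 138.1]
 [318.4 134.8]
 [319.  106.1]]
124 111 106 105 106 110 107 107 114 105 103 114 122 128 126 129 129 130 137 139 133 133 133 126 119 109 103  68  42  57  85 105  95  76
126 106 104 108 107 108 109 110 113 107 103 109 123 121 124 132 130 135 135 137 134 132 131 127 117 106  98  87  66  38  43  48  79 103
128 105 107 110 110 105 109 108 112 107  96 111 123 126 133 129 131 130 134 136 132 131 130 126 121 108 105 103 110  97  64  39  39  52
130 107 108 105 105 107 111 107 106 107 104 112 123 125 130 129 129 131 136 134 132 129 129 120 111 109 102  96 106 113 109  90  60  43
132 104 110 108 107 105 109 106 107 104 104 111 123 122 128 126 131 130 133 133 134 128 128 124 115 109 102  97 108 111 113 103  83  73
134 106 106 102 109 110 105 111 109 104 108 116 120 124 127 128 127 133 136 133 133 129 129 122 115 112 101 107  96  66  63  71  64  73
136 107 107 107 107 109 104 102 104 102 104 108 118 122 124 127 132 134 137 136 130 130 128 115 117 113  92  94  98  73  52  65  68  65
138 189 166  90  89  90 100 129
[... 360 characters left out ...]
  44  60  63  63
144 124 125 160 162 114 189 254 249 245 244 249 255 255 255 246 173 179 182 183 184 182 184 181 184 182 185 185 167  95  54  60  63  61
146 134 132 147 142 108 190 253 245 242 247 253 251 251 252 244 167 175 181 186 186 189 167 147 173 158 156 193 160  71  50  66  59  57
148  50 112 152 142 122 107 199 255 255 254 253 253 253 253 255 255 249 172 163 137 142 141 139 142 146 154 155 119  71  57  63  57  63
150  48  98 149 156 127  89  87 121 206 244 243 216 228 255 182 189 183 185 164 117 128 148 149 201 242 217 143 160 137  69  59  62  54
152  27  42  60  58  58  58  76 103 124 146 141 113 111 162 168 169 150 131 141 169 157 139 139 166 155 138 128 140 127  87  50  59  53
302
```

Emit:
send_rows(
  increments=[
    [0.1, 0.15, 0, 0, -1],
    [0, 0, -0.6, 0, -1],
    [0, 0, -0.6, 0, -1],
    [0, 0, -0.4, 0, -1],
    [0, 0, -0.3, 0, -1],
    [0, 0, 0, 0, -1],
    [0, 0, 0, 0, -1],
  ],
)

```text
time: 13.62
position: [572.4, 212.7, 157.2]
tcp_rot: [0.659, 0.752, -0.0, -0.0]
contact_force: [-0.6, 1.1, -6.9]
width: 41.0
grip_force: 63.3
```

Emit:
send_rows(
  increments=[
    [0, 0, -0.3, 0, -1],
    [0, 0, -0.3, 0, -1],
    [0, 0, 0, 0, -1],
    [0, 0, 0, 0, -1],
  ],
)

```text
time: 13.95
position: [572.7, 213.0, 151.3]
tcp_rot: [0.659, 0.752, 0.0, -0.0]
contact_force: [1.5, 1.5, -7.1]
width: 40.9
grip_force: 63.2
```

Emit:
send_rows(
  increments=[
    [0, 0, -0.3, 0, -1],
    [0, 0, -0.3, 0, -1],
    [0, 0, -0.3, 0, -1],
    [0, 0, 0, 0, -1],
    [0, 0, 0, 0, -1],
  ],
)

```text
time: 14.37
position: [572.5, 212.9, 142.1]
tcp_rot: [0.659, 0.752, 0.0, -0.0]
contact_force: [0.9, 1.9, -7.9]
width: 40.6
grip_force: 63.2
```

Emit:
send_rows(
  increments=[
    [0.03, 0.07, -0.4, 0, -1],
    [0, 0, -0.5, 0, -1],
    [0, 0, -0.5, 0, -1],
    [0, 0, -0.5, 0, -1],
    [0, 0, -0.5, 0, -1],
    [0, 0, -0.5, 0, -1],
    [0, 0, -0.5, 0, -1],
    [0, 0, 0, 0, -1],
  ],
)

```text
time: 15.03
position: [572.5, 213.3, 107.1]
tcp_rot: [0.659, 0.752, -0.001, -0.0]
contact_force: [1.4, 2.3, -8.9]
width: 41.0
grip_force: 63.1
```

Emit:
send_rows(
  increments=[
    [0, 0, -0.3, 0, -1],
    [0, 0, -0.3, 0, -1],
    [0, 0, -0.2, 0, -1],
    [0, 0, 0, 0, -1],
    [0, 0, 0, 0, -1],
  ],
)

```text
time: 15.45
position: [572.8, 213.3, 100.3]
tcp_rot: [0.659, 0.752, -0.0, -0.0]
contact_force: [1.1, 1.1, -8.4]
width: 40.9
grip_force: 63.2
```

Still not seated, so I continue in 1 mm steps until it touches.

Emit:
send_rows(
  increments=[
    [0, 0, -0.1, 0, -1],
    [0, 0, -0.1, 0, -1],
    [0, 0, 0, 0, -1],
    [0, 0, 0, 0, -1],
  ],
)

```text
time: 15.78
position: [572.9, 213.4, 99.3]
tcp_rot: [0.659, 0.752, 0.0, 0.0]
contact_force: [-1.3, 0.8, -2.4]
width: 40.6
grip_force: 63.7
```

Emit:
send_rows(
  increments=[
    [0, 0, -0.1, 0, -1],
    [0, 0, -0.1, 0, -1],
    [0, 0, 0, 0, -1],
    [0, 0, 0, 0, -1],
  ],
)

```text
time: 16.12
position: [573.1, 213.6, 99.1]
tcp_rot: [0.659, 0.752, 0.001, 0.0]
contact_force: [-3.8, -0.0, 7.7]
width: 40.7
grip_force: 64.9
```

It's seated: the weight is unloaded and z has stopped at 99. I'll release and withdraw straight up.

Emit:
send_rows(
  increments=[
    [0, 0, 0, 0, 0.4],
    [0, 0, 0, 0, 0.4],
    [0, 0, 0, 0, 0.4],
    [0, 0, 0, 0, 0.4],
    [0, 0, 0, 0, 0.4],
    [0, 0, 0, 0, 0.4],
  ],
)

```text
time: 16.62
position: [573.0, 213.1, 96.4]
tcp_rot: [0.659, 0.752, -0.0, 0.0]
contact_force: [-0.1, -0.4, -0.2]
width: 59.5
grip_force: 0.0
```

Emit:
send_rows(
  increments=[
    [0, 0, 1, 0, 0.4],
    [0, 0, 2, 0, 0.4],
    [0, 0, 3, 0, 0.4],
    [0, 0, 3, 0, 0.4],
    [0, 0, 3, 0, 0.4],
    [-3, 0, 1, 0, 0.4],
    [-3, 0, 0, 0, 0.4],
    [-3, 0, 0, 0, 0.4],
  ],
)

```text
time: 17.28
position: [482.8, 213.3, 228.3]
tcp_rot: [0.659, 0.752, 0.002, 0.001]
contact_force: [-0.2, 0.2, 0.2]
width: 59.5
grip_force: 0.0
```

Emit:
send_rows(
  increments=[
    [-3, 0, 0, 0, 0.4],
    [-2, 0, 0, 0, 0.4],
    [0, 0, 0, 0, 0.4],
    [0, 0, 0, 0, 0.4],
  ],
)

```text
time: 17.62
position: [432.5, 213.6, 227.6]
tcp_rot: [0.658, 0.753, 0.001, 0.0]
contact_force: [1.0, -0.0, -0.1]
width: 59.5
grip_force: 0.0
```

```bash
python3 - <<'E'
from h import *
import pickle
o=observe();print(o["time"],o["position"],o["contact_force"],o["width"])
f=grab_frame("top");q=f["pixels"].astype(int).min(2)
f0=pickle.load(open("top2.pkl","rb"))
u=proj(f,(571.5,211,168));print("expected rim",u)
x0,y0=u.round().astype(int)
for v in range(y0-12,y0+13,2):print(' '.join(f"{x:3d}" for x in q[v,x0-14:x0+15]))
m=np.zeros(q.shape,np.uint8);s=np.s_[y0-14:y0+15,x0-14:x0+12];m[s]=(q[s]>210)*255
n,l,st,ce=cv2.connectedComponentsWithStats(m);k=1+st[1:,4].argmax()
pts=cv2.convexHull(np.argwhere(l==k)[:,::-1].astype(np.int32));e=cv2.fitEllipse(pts);print(st[k],e,onz(f,e[0],168))
E
```

```text
17.6167 [432.52555714 213.59471227 227.58815093] [ 1.00254298 -0.03365324 -0.14830963] 59.48377493131062
expected rim [216.50958396 171.23759459]
195 197 190 194 192 195 192 189 186 126 137 195 195 191 184 131 132 128 139 133 132 134 132 135 133 137 138 136 138
108 106 111 110 110 110 103 107 107 105  99 106 147 171 169 165 164 174 189 129 128 130 137 135 135 141 136 130 137
116 114 112 116 113 112 106 104 154 228 233 227 180 162 151 155 189 241 245 216 186 135 121 126 122 125 167 220 221
111 115 112 113 110 105 162 232 235 158  88  70  79  83  80  82  80  78  90 147 230 245 185 108 161 221 232 222 220
104 108 111 110  99 195 240 192  62  75  79  87  89  84  84  92  86  85  85  81  81 211 255 186  58  77 107 159 220
191 191 172 173 203 248 183  64  78  81  86  83  83  85  88  90  88  85  89  88  77 114 223 251 162  72  83  79  74
177 175 184 179 213 234 142  73  79  85  82  85  87  86  89  86  86  83  88  85  79  89 205 255 165  75  91  89  92
203 178 186 183 214 255 137  67  79  84  85  81  83  85  86  87  79  88  89  82  82 105 209 247 144  90  97  88  91
183 182 183 186 184 245 214 115  70  81  82  83  83  88  87  85  87  86  83  80  93 195 248 155  71  81  90  86  82
183 182 205 182 175 189 234 255 185  79  67  79  79  77  80  79  78  77  84 168 249 240 163  76  84  85  90  92  94
183 185 181 183 183 180 177 159 247 251 220 200 163 143 136 146 196 233 244 224 144  77  82  78  88  88  87  82  86
181 179 177 181 183 181 188 182 180 177 180 168 178 153 169 190 137  91  78  87  85  84  87  90  88  93  86  91  86
179 181 184 185 183 182 182 186 184 182 185 185 186 187 183 150  95  74  79  87  87  86  88  91  84  85  84  89  88
[207 162  20  19  76] ((216.6708984375, 171.1728973388672), (18.69794273376465, 19.698604583740234), 58.49771499633789) [571.62851849 210.67706225 168.        ]
```

The rim centre measures (571.6,210.7), which is on the mandrel axis, and it's round, so the tube is upright and home. The shutter hasn't been touched since it clicked in, and the robot is clear.

```bash
python3 -c "
from plant import *
print(hand_in())"
```

```text
the job is handed in; nothing more can be done
None
```

I handed the job in at about 18 s: the shutter is clicked into the next stop with the stout mandrel still covered, the thin tube is seated upright on the slim mandrel, and the arm is clear; no verdict came back.

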